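# Hang the menu frame on its two-hook stand

### The arm

A 6-joint arm with a two-finger parallel gripper is mounted at the origin on the work surface. World frame = base frame: x ahead of the robot, y to its left, z up, the work surface at z = 0. Lengths are in mm, angles in rad, forces in N, time in s.
With the tool pointing down it reaches from about 350 to 875 mm from the base axis. Payload 4.2 kg.
Tool frame: the origin (TCP) lies on the mounting face of the last link; the fingertips stand 173 mm ahead of it and the grasp point (between the pads) lies 155 mm ahead of it (tcp_to_grasp is the distance from the TCP to the grasp point, in mm); z points along the fingers, y is the direction in which the jaws open and shut (so a half turn about z gives the same grasp; the last joint's range is limited). The gripper opens to 85 mm and grips with 20 to 120 N. Pads are 22 mm wide; open, the fingers measure 114 mm over their backs; the gripper's body (76 mm by 85 mm) begins 54 mm behind the grasp point. The pads swing forward as they close: fully open they stand 13 mm farther back than shut.
Start: joints at [-1.034, 0.385, 0.008, 0, -1.194, -0.259], TCP at [171.417, -601.013, 404.712] pointing down, gripper open.
Joint ranges: [-3.14, 3.14], [-1.21, 2.06], [-1.07, 1.41], [-3.16, 2.05], [-2.99, -0.16], [-3.1, 3.1]. Speed limits (rad/s): [2.79, 2.79, 3.14, 3.14, 3.14, 3.14].

### API

Orientations are given as a unit quaternion [x, y, z, w].
In Python, from bench import * gives the robot as it stands. The module is installed in compiled form; this text tells all that it offers.
- The arm moves only by the tool apply_moves, never from a script. Its arguments are lists of equal length, an entry for each row: "fingers": the closure, from 0 (fully open) to 1 (shut); "dp": the shift along the world's x, y, z in cm, a list of three; "yaw": the turn about the world's z in degrees. A call has 1 to 10 rows; each row is the pose to reach, as a shift and turn from the pose measured when the call began; what a row does not reach only later rows make up. A row lasts 1/10 s, in which the tool goes at most 50 mm and 8.59 degrees, less where a joint would pass 70% of its speed; a pose out of reach is approached as far as the arm can. A call with a gripper value outside its range is refused whole. The fingers move at their own pace and stop on an object; the grip force is fixed at half the most. Time passes only in rows, so rows that repeat a pose let the fingers close. It gives the time, the measured TCP pose, the force and the opening at its end, in the units of the state.
- read_state(): the state, without advancing time (a new reading comes with each control period).
- get_image(name): name is "side" or "top"; returns a dict with "color" (420x560x3 uint8, blue, green, red), "mtx" (3x3 intrinsics, pixels), "camera_from_world" (4x4, takes a point from world to camera coordinates). Camera axes: x right, y down, z forward; pixel columns grow to the right and rows downward; lengths in mm; the calibration is good to about 2 mm. A picture is of the moment at which its call begins. There is no depth.
- job_done(): hands the job in, once; it reports no verdict.
The state is a dict: "clock": time; "joints": joint angles; "joint_vel": joint speeds; "joint_efforts": joint torques, N m; "position": TCP position; "ee_rot": TCP orientation; "contact_force": force on the tool from outside, world axes, zero at the start; "wrist_torque": the same for the moment, N m; "gripper_width": finger opening in mm.
Only numpy, scipy, OpenCV 4.12 (cv2) and the standard library are available. Lean on these libraries where they do the work, as an engineer would, in place of code of your own. Each camera call takes 0.05 s, during which the arm holds its last target. There are 200 camera calls.

### The job

Lift the wide menu frame straight up out of the wooden block and hang it on the two-post stand, both end pins fully down in their two hooks at once. The hooks' height is set by hand and they are not quite level, so lower it gently by feel without forcing or jamming it, and before you let go press down lightly so that you feel both hooks carrying it at the same time. Leave everything else where it is.

Things in the scene. Friction and masses are not known exactly. Their poses are not given: they have to be found in the camera images.
- rail_mid (a point): Centre of the aluminium top rail of the loose menu frame, where it is gripped. Rail: 310 mm long (y) x 22 high (z) x 14 thick (x); nothing stands within 60 mm of it at the start. The frame's lower edge is 216 mm below this point. Axes: x across the thickness, y along the rail, z up; front and back are alike. It stands upright in the block, leaning up to 2 degrees.
- pin_left (a point): Centre of the free length of the steel pin at the rail's +y end, 161 mm from rail_mid along the rail. Pin 8 mm in diameter, free for 12 mm from the rail's end to a round head 16 mm across and 4 mm thick. The hook plate goes between the rail's end and the head.
- pin_right (a point): The same pin at the rail's -y end.
- block: Fixed wooden menu block, 100 (x) x 260 (y) x 60 mm high, origin under its centre; three slots along y, 6 mm wide, at x = -30, 0 and +30 mm, floors 15 mm above the table (45 mm deep, open at both ends). The menu frame stands in the middle one.
- stand: Fixed stand: steel foot plate 100 (x) x 400 (y) x 8 mm, two 20 mm posts 322 mm apart at x = +42 mm, black clamp collars at their tops (168 mm up). A cross rail joins their inner tubes, so both hooks rise together; clamped, they stay put. Origin on the table midway between the hooks; x points from hooks to posts, y to the left hook, z up. Cross rail: 56 mm below the seats.
- seat_right (a point): The same point of the right (-y) hook. Each hook is a flat steel plate, 6 mm thick (y), reaching forward (-x) from its post and bent into a U open above, 16 mm wide inside (x). The front lip rises 21 mm over the hook's floor, its top 5 mm flared forward, and the plain back 32 mm. The pin drops in from above.
- seat_left (a point): Middle of the left (+y) hook: exact in plan, where a pin's centre comes to rest; its height (252 mm above the table) is only the middle of the clamps' range. The real seat, a pin's centre 4 mm above the hook's floor, is up to 15 mm higher or lower: both hooks share the cross rail's setting (11 mm up or down) and each is off by up to 3 mm of its own. Axes as the stand's.
- card_near: Bystander: small clear menu card, 120 wide x 70 high x 4 mm, standing in the block's slot at x = -30 mm; origin at the middle of its lower edge, 15 mm above the table (card top at 85 mm).
- card_far: Bystander: the same card in the slot at x = +30 mm.
- shaker: Bystander: glass salt shaker, 42 mm across and 65 mm high, in front of the stand; origin under its centre.
- punch: Bystander: three-hole paper punch, 62 x 270 x 44 mm, at the back; origin under its centre.
- scissors: Bystander: scissors lying flat behind, 180 mm long, 9 mm high.
- sauce: Bystander: sauce bottle, 58 mm across, 170 mm high, at the back.
- mug: Bystander: white mug, 80 mm across, 85 mm high, at the back.
- frame: The whole menu frame; origin at the middle of its lower edge. A clear A4 landscape pocket with a printed white sheet (297 wide x 207 high x 4 mm thick) under the aluminium rail, a steel pin at each end of the rail; 0.34 to 0.48 kg. Total width over the pin heads 342 mm. It stands in the middle slot of the block.

How it is judged:
By the outcome, as a careful person would: the job done as asked, in the order asked, and still so for the second after the job is handed in, with the robot touching nothing.
It also fails if it takes over 64 s, if anything falls off the work surface, if the arm or the gripper's body presses on something with over 40 N, if the wrist force passes 120 N, or if a joint passes its speed limit or range.

## Working session

There is one attempt and no reset: what is moved stays moved. The work goes in short steps, Python scripts to look and compute and a tool call to move; the robot and the scene stay as the last step left them, time stands still between calls to the robot, and variables do not carry over. Pictures are saved under pics/ and viewed, about 8 in all and at most 12, crops included, and the job is handed in when it is done.

Besides the shell and the picture viewer there is one more tool, called after "Call:" by a JSON object that holds its "method" and its "body". apply_moves: Moves the arm, as the interface text tells. Its arguments: {"type":"object","properties":{"fingers":{"type":"array","items":{"type":"number"}},"dp":{"type":"array","items":{"type":"array","items":{"type":"number"}}},"yaw":{"type":"array","items":{"type":"number"}}},"required":["fingers","dp","yaw"]}

```bash
mkdir -p pics
cat > h.py <<'E'
from bench import *
import numpy as np, cv2
def cam(n):
    d=get_image(n); return d["color"],np.array(d["mtx"]),np.array(d["camera_from_world"])
def ray(K,T,u,v):
    R=T[:3,:3];o=-R.T@T[:3,3];d=R.T@np.linalg.solve(K,[u,v,1.]);return o,d/np.linalg.norm(d)
def onz(K,T,u,v,z):
    o,d=ray(K,T,u,v);return o+d*(z-o[2])/d[2]
def proj(K,T,p):
    c=T[:3,:3]@np.array(p,float)+T[:3,3];q=K@c;return q[:2]/q[2]
def tri(a,b):
    (o,d),(p,e)=a,b
    s=np.linalg.lstsq(np.c_[d,-e],p-o,rcond=None)[0];x=o+d*s[0];y=p+e*s[1];return (x+y)/2,np.linalg.norm(x-y)
E
python3 - <<'E'
from h import *
for n in("top","side"):
    im,K,T=cam(n);cv2.imwrite(f"pics/{n}0.png",im);np.savez(f"{n}.npz",K=K,T=T)
    print(n,K.round(1).tolist(),(-T[:3,:3].T@T[:3,3]).round(),T[:3,:3].round(3).tolist())
s=read_state();print({k:np.round(v,3).tolist() for k,v in s.items()})
E
```

```text
top [[407.9, 0.0, 275.2], [0.0, 407.9, 210.1], [0.0, 0.0, 1.0]] [ 459.   -8. 1069.] [[0.021, -1.0, -0.019], [-0.991, -0.018, -0.132], [0.131, 0.021, -0.991]]
side [[518.4, 0.0, 282.0], [0.0, 518.4, 211.3], [0.0, 0.0, 1.0]] [  217. -1017.  1006.] [[0.943, -0.331, 0.022], [-0.188, -0.586, -0.788], [0.274, 0.739, -0.615]]
{'clock': 0.1, 'joints': [-1.034, 0.385, 0.007, -0.0, -1.194, -0.259], 'joint_vel': [-0.0, -0.002, 0.001, 0.001, 0.003, -0.0], 'joint_efforts': [0.001, -39.332, 18.893, 4.198, -0.003, 0.0], 'position': [171.387, -600.854, 403.73], 'ee_rot': [-0.138, 0.99, 0.001, -0.0], 'contact_force': [-0.687, -0.462, -0.685], 'wrist_torque': [0.029, 0.005, -0.007], 'gripper_width': 85.471}
```

View pics/top0.png

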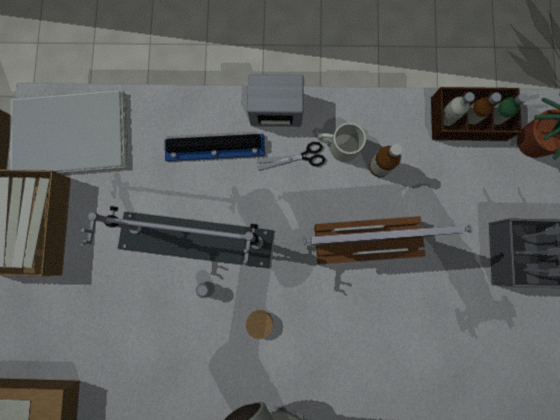

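View pics/side0.png

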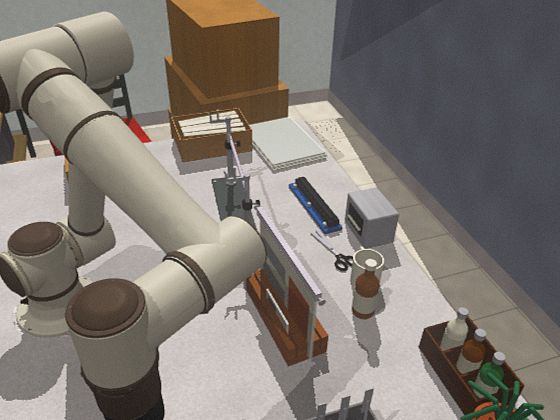

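The top view shows the rail from (308,241) to (468,229). The hooks are near (90,230) and (250,250), and the stand is at left. Next I'll zoom in on the frame and hooks.

Run:
```python
from h import *
im=cv2.imread("pics/top0.png")
a=cv2.resize(im[200:275,70:270],None,fx=4,fy=4,interpolation=cv2.INTER_CUBIC)
b=cv2.resize(im[205:275,290:490],None,fx=4,fy=4,interpolation=cv2.INTER_CUBIC)
cv2.imwrite("pics/c1.png",cv2.convertScaleAbs(np.vstack([a,b]),alpha=1.6))
```

```text
(no output)
```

View pics/c1.png

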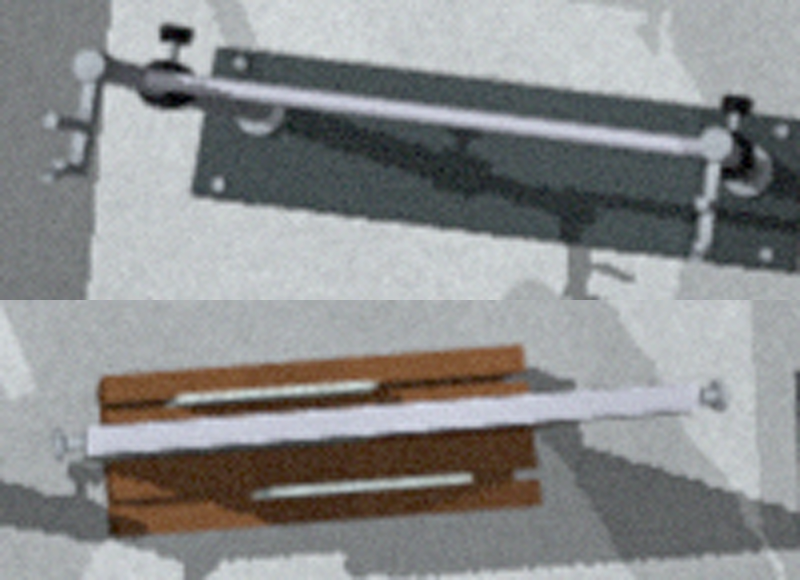

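The crop shows the rail's top face between (312,240.2) and (464.2,229.2). The left hook U is near (91,236) and the right one near (246,254). Next come positions from rays, with the foot plate and block as cross-checks.

Run:
```python
from h import *
z=np.load("top.npz");K,T=z["K"],z["T"]
im=cv2.imread("pics/top0.png");hsv=cv2.cvtColor(im,cv2.COLOR_BGR2HSV)
def c(x,y,ox,oy):return ox+x/4,oy+y/4
# rail by mask
L=onz(K,T,*c(88,141,70+220,205),242);R=onz(K,T,*c(697,97,290,205),242)
print("rail",L.round(1),R.round(1),np.linalg.norm(L-R),"mid",((L+R)/2).round(1),"dir",np.degrees(np.arctan2(*(L-R)[:2])))
m=(im.min(2)>120)&(np.abs(im[...,0].astype(int)-im[...,2])<60)
# block at z=60
b=((hsv[...,0]<15)&(hsv[...,1]>130)).astype(np.uint8);b[:,:300]=0;b[:,440:]=0;b[:205]=0;b[280:]=0
def rect(mask,zz):
    v,u=np.nonzero(mask);P=np.array([onz(K,T,a,d,zz)[:2] for a,d in zip(u,v)],np.float32)
    r=cv2.minAreaRect(P);print(np.round(r[0],1),np.round(r[1],1),round(r[2],2),cv2.boxPoints(r).round(1).tolist())
rect(b,60)
p=im[225,130];print("plate col",im[238,125],im[225,170],im[255,225],im[255,300])
pm=((im.max(2)<95)).astype(np.uint8);pm[:208]=0;pm[270:]=0;pm[:,:112]=0;pm[:,276:]=0
pm=cv2.morphologyEx(pm,cv2.MORPH_OPEN,np.ones((7,7),np.uint8))
cv2.imwrite("pics/pm.png",pm*255)
rect(pm,8)
for zz in(240,252,264):
  l=onz(K,T,*c(84,148,70,200),zz);r=onz(K,T,*c(704,228,70,200),zz);print(zz,l.round(1),r.round(1),np.linalg.norm(l-r).round(1),((l+r)/2).round(1),np.degrees(np.arctan2(*(l-r)[:2])))
```

```text
rail [508.4 -65.7 242. ] [ 536.7 -371.8  242. ] 307.384525503958 mid [ 522.5 -218.7  242. ] dir -5.275479473024363
[ 523.4 -218. ] [ 96.  261.1] 5.31 [[463.6000061035156, -92.5], [487.70001220703125, -352.3999938964844], [583.2999877929688, -343.5], [559.2000122070312, -83.5999984741211]]
plate col [50 53 43] [88 83 82] [51 50 44] [66 63 63]
[518.9 217.4] [411.4 102.7] 83.87 [[445.8999938964844, 18.299999237060547], [548.0, 7.300000190734863], [591.9000244140625, 416.3999938964844], [489.8999938964844, 427.3999938964844]]
240 [506.2 386.4 240. ] [472.   67.1 240. ] 321.1 [489.1 226.7 240. ] 6.098571779899955
252 [505.5 380.7 252. ] [471.9  66.  252. ] 316.5 [488.7 223.3 252. ] 6.098571779899961
264 [504.8 375.  264. ] [471.7  64.9 264. ] 311.8 [488.2 219.9 264. ] 6.098571779899946
```

View pics/pm.png

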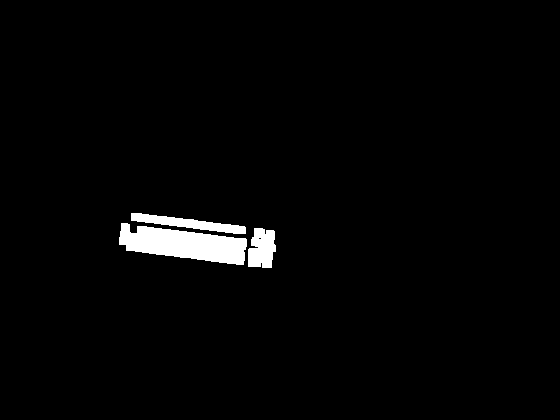

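Rail mid is about (522.5,-218.7,231) at yaw +5.3°. The block centre (523.4,-218) agrees. The stand yaw is about -6.1°. I'll raise and move above the rail, and the side view of the hooks may clear as the arm moves.

Call:
{"method": "apply_moves", "body": {"fingers": [0, 0, 0, 0, 0, 0, 0, 0, 0, 0], "dp": [[0, 0, 4], [0, 0, 8], [4, 4, 8], [8, 8.5, 8], [12, 13, 8], [16, 17.5, 8], [20, 22, 8], [24, 26, 8], [28, 30.5, 8], [32, 35, 8]], "yaw": [0, 0, 8, 16, 24, 32, 40, 48, 56, 64]}}

```text
clock: 1.1
position: [442.5, -304.2, 483.5]
ee_rot: [-0.644, 0.765, 0.001, -0.001]
contact_force: [0.4, -0.5, -0.2]
gripper_width: 85.4
```

Call:
{"method": "apply_moves", "body": {"fingers": [0, 0, 0, 0, 0], "dp": [[3, 3, 0], [4, 4, 0], [4, 4, 0], [4, 4, 0], [4, 4, 0]], "yaw": [8, 16, 20, 20, 20]}}

```text
clock: 1.6
position: [482.4, -264.2, 483.2]
ee_rot: [0.767, -0.642, -0.001, 0.001]
contact_force: [-0.1, -0.4, 0.8]
gripper_width: 85.5
```

Run:
```python
from h import *
from scipy.spatial.transform import Rotation as R
s=read_state();r=R.from_quat(s["ee_rot"]).as_matrix();print(s["clock"],np.round(s["position"],1),"jaw deg",np.degrees(np.arctan2(r[1,1],r[0,1])),r[:,2].round(4),np.round(s["joints"],2),s["gripper_width"])
im,K,T=cam("side");cv2.imwrite("pics/side1.png",im);cv2.imwrite("pics/top1.png",cam("top")[0])
print(proj(K,T,[505,381,252]),proj(K,T,[472,66,252]))
a=cv2.resize(im[100:250,160:360],None,fx=4,fy=4,interpolation=cv2.INTER_CUBIC)
cv2.imwrite("pics/c2.png",cv2.convertScaleAbs(a,alpha=1.5))
```

```text
1.6 [ 482.4 -264.2  483.2] jaw deg -169.85350962068213 [-0.0031 -0.     -1.    ] [-0.21  0.21 -0.04  0.   -1.32  0.38] 85.50417103633451
[213.68277883 119.44186423] [229.75747809 176.91253338]
```

View pics/c2.png

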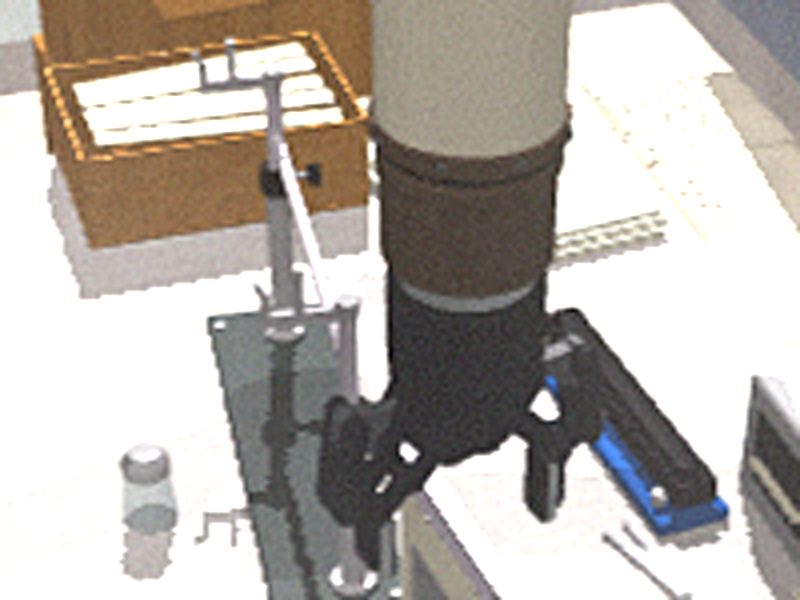

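Both hooks are visible in the side view: the left U near (214.5,120.5) and the right U near (230,177). One enlarged composite will let me pick matching points.

Run:
```python
from h import *
t=cv2.imread("pics/top1.png");s=cv2.imread("pics/side1.png")
f=lambda im,x,y:cv2.convertScaleAbs(cv2.resize(im[y:y+30,x:x+40],None,fx=10,fy=10,interpolation=cv2.INTER_CUBIC),alpha=1.4)
cv2.imwrite("pics/c3.png",np.vstack([np.hstack([f(t,75,220),f(t,232,235)]),np.hstack([f(s,200,102),f(s,213,158)])]))
```

```text
(no output)
```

View pics/c3.png

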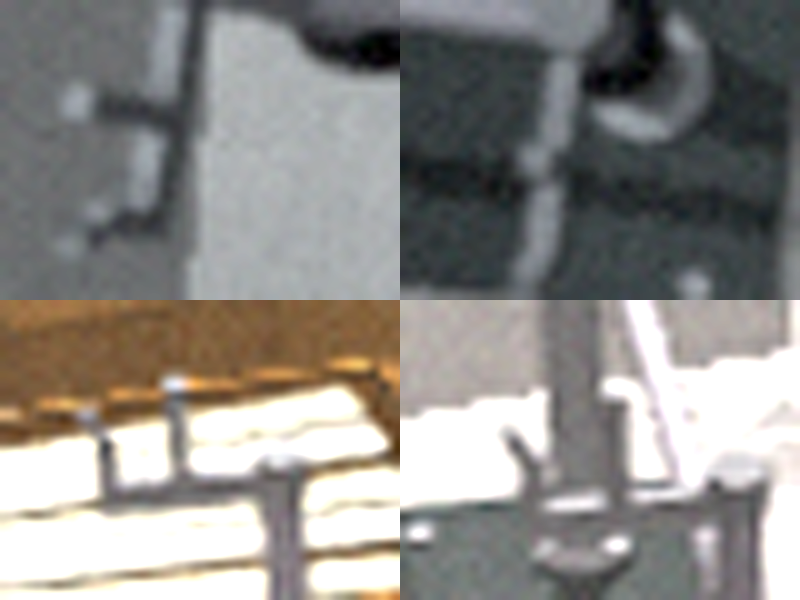

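Readings from the composite, in tile pixels:
- **Top view, left hook:** floor (147,172), back top (75,100), lip tip (68,242).
- **Top view, right hook:** floor (145,215), back top (133,158), lip tip (124,280).
- **Side view, left hook:** floor (150,183), back top (175,83), lip tip (88,113).
- **Side view, right hook:** floor (175,200), back top (220,85), lip tip (110,132).

Run:
```python
from h import *
a=np.load("top.npz");b=np.load("side.npz")
q=lambda p,o:(o[0]+(p[0]+.5)/10-.5,o[1]+(p[1]+.5)/10-.5)
D={"Lfloor":((147,172),(150,183)),"Lback":((75,100),(175,83)),"Llip":((68,242),(88,113)),
"Rfloor":((145,215),(175,200)),"Rback":((133,158),(220,85)),"Rlip":((124,280),(110,132))}
for k,(t,s) in D.items():
    l=k[0]=="L"
    p,e=tri(ray(a["K"],a["T"],*q(t,(75,220) if l else (232,235))),ray(b["K"],b["T"],*q(s,(200,102) if l else (213,158))))
    print(k,p.round(1),round(e,1)); D[k]=p
d=D["Lfloor"]-D["Rfloor"];print(np.linalg.norm(d),np.degrees(np.arctan2(d[0],d[1])),(D["Lfloor"]+D["Rfloor"])/2)
# top-only at the found heights; feet fit
for A,B in(((123.75,211.75),(118,248.25)),):
    P=onz(a["K"],a["T"],A[0]-.4,A[1]-.4,8);Q=onz(a["K"],a["T"],B[0]-.4,B[1]-.4,8);print("plate left corners",P.round(1),Q.round(1),np.linalg.norm(P-Q))
# rail incl half-pixel
L=onz(a["K"],a["T"],290+22-.4,205+35.25-.4,242);R=onz(a["K"],a["T"],290+174.25-.4,205+24.25-.4,242);print("rail mid",((L+R)/2).round(1))
# pin heads at z 231
L=onz(a["K"],a["T"],290+61/4-.4,205+143/4-.4,231);R=onz(a["K"],a["T"],290+713/4-.4,205+95/4-.4,231);print("heads",L.round(1),R.round(1),((L+R)/2).round(1),np.linalg.norm(L-R))
```

```text
Lfloor [507.4 386.  247.7] 2.5
Lback [518.2 386.4 279.5] 0.2
Llip [491.2 388.9 272.3] 1.0
Rfloor [473.3  66.3 249.6] 1.0
Rback [484.8  65.6 282.9] 1.7
Rlip [459.   68.2 272.2] 3.6
321.5550634082366 6.084164748299936 [490.32158712 226.15583242 248.65614764]
plate left corners [588.7 416.    8. ] [492.5 424.4   8. ] 96.62695805580171
rail mid [ 523.3 -217.9  242. ]
heads [508.6 -51.8 231. ] [ 539.7 -384.   231. ] [ 524.1 -217.9  231. ] 333.59817420012047
```

Hook separation comes out at 321.6 mm (should be 322), and the floors sit near z 248 and 250. The stand mid is (490.3,226.2) at yaw -6.1°. Next I align over the rail and descend.

Call:
{"method": "apply_moves", "body": {"fingers": [0, 0, 0, 0, 0, 0, 0, 0, 0], "dp": [[2, 2.3, 0], [4.1, 4.6, 0], [4.1, 4.6, 0], [4.1, 4.6, -2], [4.1, 4.6, -4], [4.1, 4.6, -6], [4.1, 4.6, -8], [4.1, 4.6, -9.7], [4.1, 4.6, -9.7]], "yaw": [-3, -4.9, -4.9, -4.9, -4.9, -4.9, -4.9, -4.9, -4.9]}}

```text
clock: 2.6
position: [522.0, -219.1, 383.9]
ee_rot: [0.738, -0.675, -0.004, 0.002]
contact_force: [-0.3, 0.4, -0.8]
gripper_width: 85.1
```

Call:
{"method": "apply_moves", "body": {"fingers": [0.3, 0.6, 0.8, 1, 1, 1, 1, 1, 1, 1], "dp": [[0, 0, 0], [0, 0, 0], [0, 0, 0], [0, 0, 0], [0, 0, 0], [0, 0, 0], [0, 0, 0], [0, 0, 0], [0, 0, 0], [0, 0, 0]], "yaw": [0, 0, 0, 0, 0, 0, 0, 0, 0, 0]}}

```text
clock: 3.6
position: [522.5, -219.0, 384.7]
ee_rot: [0.738, -0.675, -0.002, 0.002]
contact_force: [2.8, 1.2, 3.8]
gripper_width: 13.3
```

```bash
cat >> h.py <<'E'
def st():
    from scipy.spatial.transform import Rotation as R
    s=read_state();r=R.from_quat(s["ee_rot"]).as_matrix();print(s["clock"],np.round(s["position"],1),"jaw",np.degrees(np.arctan2(r[1,1],r[0,1])).round(2),r[:,2].round(4),"F",np.round(s["contact_force"],2),"M",np.round(s["wrist_torque"],2),s["gripper_width"].__round__(1));return s
E
python3 -c "
from h import *
st()"
```

```text
3.6 [ 522.5 -219.   384.7] jaw -174.84 [-5.4e-03  8.0e-04 -1.0e+00] F [2.8  1.22 3.82] M [ 0.28 -1.19  0.1 ] 13.3
```

Gripped at 13.3 mm, which suits the 14 mm rail. I lift straight up, slowly at first.

Call:
{"method": "apply_moves", "body": {"fingers": [1, 1, 1, 1, 1, 1, 1, 1, 1, 1], "dp": [[0, 0, 0.4], [0, 0, 1], [0, 0, 2], [0, 0, 3], [0, 0, 4], [0, 0, 5], [0, 0, 6.5], [0, 0, 8], [0, 0, 9.5], [0, 0, 11]], "yaw": [0, 0, 0, 0, 0, 0, 0, 0, 0, 0]}}

```text
clock: 4.6
position: [521.4, -219.2, 495.5]
ee_rot: [0.738, -0.675, -0.004, 0.003]
contact_force: [0.3, 0.0, -3.6]
gripper_width: 13.3
```

Call:
{"method": "apply_moves", "body": {"fingers": [1, 1, 1], "dp": [[0, 0, 1], [0, 0, 1], [0, 0, 1]], "yaw": [0, 0, 0]}}

```text
clock: 4.9
position: [520.9, -219.2, 505.1]
ee_rot: [0.738, -0.675, -0.005, 0.003]
contact_force: [0.6, -0.5, -4.4]
gripper_width: 13.3
```

```bash
python3 -c "
from h import *
st()
t=cam('top')[0];s=cam('side')[0];cv2.imwrite('pics/t2.png',t);cv2.imwrite('pics/s2.png',s)
cv2.imwrite('pics/c4.png',np.vstack([cv2.resize(t[170:310,270:540],(800,415)),]))"
```

```text
4.9 [ 520.9 -219.2  505.1] jaw -174.91 [-0.0115  0.0018 -0.9999] F [ 0.59 -0.5  -4.4 ] M [ 0.   -0.03  0.06] 13.3
```

Force is about -4.4 N (roughly 0.45 kg), with no moment, so the frame is free. The transit path goes in front of the hooks, so I check what stands there.

```bash
python3 -c "
from h import *
t=cv2.imread('pics/t2.png');s=cv2.imread('pics/s2.png')
a=cv2.resize(s[0:420,:],(800,600));b=cv2.resize(t,(400,300));a[:300,400:]=b
cv2.imwrite('pics/c5.png',cv2.convertScaleAbs(a,alpha=1.2))"
```

```text
(no output)
```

View pics/c5.png

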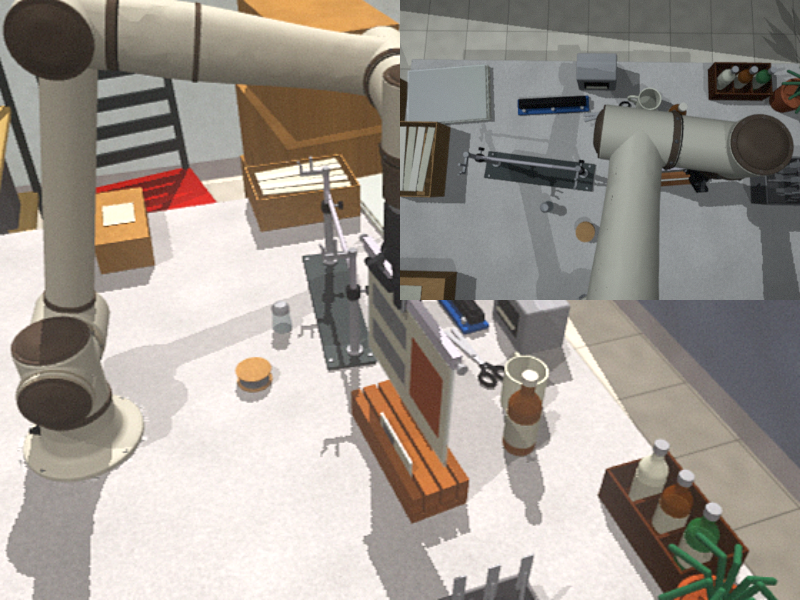

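The frame is clear of the block, both cards are still in place, and the front lane is free (only the shaker and a low pot). I back off to the front, then traverse while turning.

Call:
{"method": "apply_moves", "body": {"fingers": [1, 1, 1, 1, 1, 1, 1, 1, 1, 1], "dp": [[-1.5, 0, 0], [-3.5, 0, 0], [-6, 0, 0], [-8.5, 1, 0], [-10.5, 3, 0], [-10.8, 6, 0], [-10.8, 9, 0], [-10.8, 12, 0], [-10.8, 15, 0], [-10.8, 18, 0]], "yaw": [0, 0, 0, 0, -1, -3, -5, -7, -9, -10]}}

```text
clock: 6.0
position: [412.6, -38.1, 503.9]
ee_rot: [-0.676, 0.737, 0.006, -0.004]
contact_force: [-0.3, 0.0, -4.0]
gripper_width: 13.2
```

Call:
{"method": "apply_moves", "body": {"fingers": [1, 1, 1, 1, 1, 1, 1, 1, 1, 1], "dp": [[0, 3, 0], [0, 6, 0], [0, 9, 0], [0, 12, 0], [0, 15, 0], [0, 18, 0], [0, 21, 0], [0, 23.5, 0], [0, 25.5, 0], [0, 27, 0]], "yaw": [-1, -1.3, -1.3, -1.3, -1.3, -1.3, -1.3, -1.3, -1.3, -1.3]}}

```text
clock: 7.0
position: [412.4, 233.1, 503.1]
ee_rot: [-0.668, 0.744, 0.006, -0.005]
contact_force: [0.5, 0.5, -4.2]
gripper_width: 13.3
```

```bash
python3 -c "
from h import *
st()"
```

```text
7.0 [412.4 233.1 503.1] jaw 173.78 [-0.0147  0.0026 -0.9999] F [ 0.53  0.49 -4.22] M [-0.01 -0.02 -0.02] 13.3
```

Call:
{"method": "apply_moves", "body": {"fingers": [1, 1, 1, 1, 1, 1, 1], "dp": [[1.5, -0.1, 0], [3.5, -0.3, 0], [5.5, -0.5, 0], [7, -0.6, 0], [8, -0.7, 0], [8, -0.7, 0], [8, -0.7, 0]], "yaw": [0, 0, 0, 0, 0, 0, 0]}}

```text
clock: 7.7
position: [492.3, 225.8, 502.8]
ee_rot: [-0.667, 0.745, 0.006, -0.005]
contact_force: [-0.0, -0.4, -4.3]
gripper_width: 13.2
```

Call:
{"method": "apply_moves", "body": {"fingers": [1, 1, 1, 1], "dp": [[0, 0, -1.5], [0, 0, -3], [0, 0, -4], [0, 0, -4]], "yaw": [0, 0, 0, 0]}}

```text
clock: 8.1
position: [491.5, 225.7, 461.5]
ee_rot: [-0.668, 0.744, 0.006, -0.007]
contact_force: [-0.4, -0.2, -3.1]
gripper_width: 13.3
```

Run:
```python
from h import *
st()
t=cam("top")[0];s=cam("side")[0];cv2.imwrite("pics/t3.png",t);cv2.imwrite("pics/s3.png",s)
f=lambda im,x,y:cv2.convertScaleAbs(cv2.resize(im[y:y+30,x:x+40],None,fx=10,fy=10,interpolation=cv2.INTER_CUBIC),alpha=1.3)
cv2.imwrite("pics/c6.png",np.vstack([np.hstack([f(t,70,220),f(t,232,235)]),np.hstack([f(s,200,98),f(s,213,150)])]))
```

```text
8.1 [491.5 225.7 461.5] jaw 173.77 [-1.850e-02  4.000e-04 -9.998e-01] F [-0.41 -0.15 -3.07] M [ 0.03 -0.03  0.03] 13.3
```

View pics/c6.png

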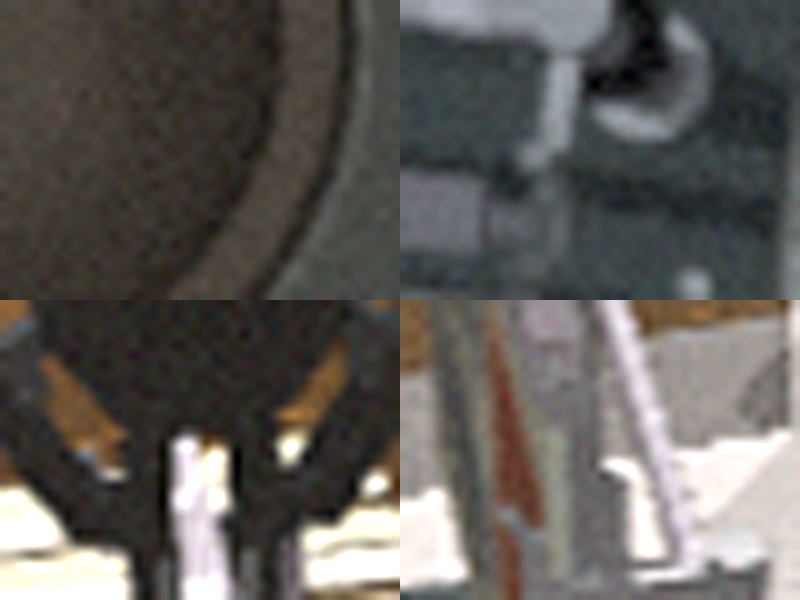

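In the top view, the rail's right end is at tile (85,211), with the pin's head reaching to about (168,220) over the right hook. In the side view, the right head is near tile (150,65). The arm hides the left hook in both views. I compare these with predictions.

Run:
```python
from h import *
a=np.load("top.npz");b=np.load("side.npz")
z=461.5-153.7; m=np.array([491.5-.0185*154,225.7,z]); th=np.radians(6.22); ax=np.array([np.sin(th),np.cos(th),0])
print("mid",m.round(1),"pinR pred",(m-161*ax).round(1))
re=onz(a["K"],a["T"],232+8.5-.45,235+21.1-.45,z+11);print("rail end seen",re.round(1),"pred",(m-155*ax).round(1))
t=lambda p:((proj(a["K"],a["T"],p)-[232,235]+.45)*10).round()
s=lambda p:((proj(b["K"],b["T"],p)-[213,150]+.45)*10).round()
for n,p in(("railend top",m-155*ax+[0,0,11]),("pin",m-161*ax),("headouter",m-171*ax)):print(n,"top",t(p),"side",s(p))
```

```text
mid [488.7 225.7 307.8] pinR pred [471.2  65.6 307.8]
rail end seen [473.   70.9 318.8] pred [471.9  71.6 307.8]
railend top top [ 81. 217.] side [155.  41.]
pin top [119. 223.] side [160.  91.]
headouter top [173. 230.] side [166. 112.]
```

The right end agrees within about 1.5 mm. I shift +1 mm in x and +0.8 mm in y, then lower the pins into the hook mouths.

Call:
{"method": "apply_moves", "body": {"fingers": [1, 1, 1, 1, 1, 1, 1], "dp": [[0.1, 0.08, 0], [0.1, 0.08, -1], [0.1, 0.08, -2], [0.1, 0.08, -2.8], [0.1, 0.08, -3.3], [0.1, 0.08, -3.3], [0.1, 0.08, -3.3]], "yaw": [0, 0, 0, 0, 0, 0, 0]}}

```text
clock: 8.9
position: [493.3, 226.8, 430.5]
ee_rot: [-0.668, 0.744, 0.006, -0.005]
contact_force: [0.3, 0.1, -3.4]
gripper_width: 12.7
```

```bash
python3 -c "
from h import *
st()"
```

```text
8.9 [493.3 226.8 430.5] jaw 173.78 [-0.0145  0.0021 -0.9999] F [ 0.32  0.14 -3.41] M [-0.01 -0.08 -0.04] 12.7
```

Call:
{"method": "apply_moves", "body": {"fingers": [1, 1, 1, 1, 1, 1, 1], "dp": [[0, 0, -0.3], [0, 0, -0.6], [0, 0, -0.9], [0, 0, -1.2], [0, 0, -1.5], [0, 0, -1.5], [0, 0, -1.5]], "yaw": [0, 0, 0, 0, 0, 0, 0]}}

```text
clock: 9.6
position: [493.4, 226.8, 415.4]
ee_rot: [-0.668, 0.744, 0.006, -0.005]
contact_force: [0.4, -0.3, -3.9]
gripper_width: 13.0
```

Run:
```python
from h import *
st()
t=cam("top")[0];s=cam("side")[0];cv2.imwrite("pics/t4.png",t);cv2.imwrite("pics/s4.png",s)
f=lambda im,x,y:cv2.convertScaleAbs(cv2.resize(im[y:y+30,x:x+40],None,fx=10,fy=10,interpolation=cv2.INTER_CUBIC),alpha=1.3)
cv2.imwrite("pics/c7.png",np.hstack([f(t,225,235),f(s,213,158)]))
```

```text
9.6 [493.4 226.8 415.4] jaw 173.79 [-0.0145  0.002  -0.9999] F [ 0.36 -0.28 -3.86] M [-0.02 -0.02 -0.02] 13.0
```

View pics/c7.png

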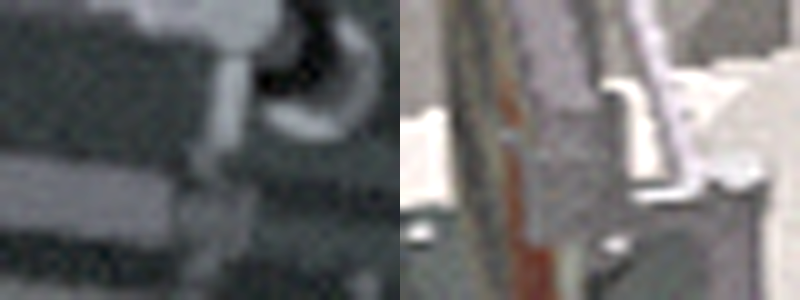

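In the top view, the right hook plate lies between the rail's end (tile x 172) and the head (about x 245). There is no contact so far. I keep lowering in small steps.

Call:
{"method": "apply_moves", "body": {"fingers": [1, 1, 1, 1, 1], "dp": [[0, 0, -0.15], [0, 0, -0.3], [0, 0, -0.45], [0, 0, -0.5], [0, 0, -0.5]], "yaw": [0, 0, 0, 0, 0]}}

```text
clock: 10.2
position: [493.4, 226.8, 410.5]
ee_rot: [-0.668, 0.744, 0.006, -0.005]
contact_force: [0.2, -1.0, -3.4]
gripper_width: 12.8
```

Call:
{"method": "apply_moves", "body": {"fingers": [1, 1, 1], "dp": [[0, 0, -0.1], [0, 0, -0.1], [0, 0, -0.1]], "yaw": [0, 0, 0]}}

```text
clock: 10.5
position: [493.4, 226.8, 409.5]
ee_rot: [-0.668, 0.744, 0.006, -0.005]
contact_force: [-0.3, -0.2, -3.7]
gripper_width: 13.1
```

```bash
python3 -c "
from h import *
st()"
```

```text
10.5 [493.4 226.8 409.5] jaw 173.79 [-0.0144  0.002  -0.9999] F [-0.28 -0.17 -3.65] M [ 0.03 -0.09 -0.01] 13.1
```

Call:
{"method": "apply_moves", "body": {"fingers": [1, 1, 1], "dp": [[0, 0, -0.1], [0, 0, -0.1], [0, 0, -0.1]], "yaw": [0, 0, 0]}}

```text
clock: 10.8
position: [493.4, 226.8, 408.4]
ee_rot: [-0.668, 0.744, 0.006, -0.005]
contact_force: [0.6, 1.3, -4.3]
gripper_width: 12.7
```

Call:
{"method": "apply_moves", "body": {"fingers": [1, 1, 1], "dp": [[0, 0, -0.1], [0, 0, -0.1], [0, 0, -0.1]], "yaw": [0, 0, 0]}}

```text
clock: 11.1
position: [493.4, 226.8, 407.4]
ee_rot: [-0.668, 0.744, 0.006, -0.005]
contact_force: [0.4, 0.8, -3.2]
gripper_width: 12.8
```

```bash
python3 -c "
from h import *
st()"
```

```text
11.1 [493.4 226.8 407.4] jaw 173.79 [-0.0145  0.002  -0.9999] F [ 0.42  0.81 -3.16] M [-0.02 -0.04 -0.01] 12.8
```

Call:
{"method": "apply_moves", "body": {"fingers": [1, 1, 1], "dp": [[0, 0, -0.1], [0, 0, -0.1], [0, 0, -0.1]], "yaw": [0, 0, 0]}}

```text
clock: 11.4
position: [493.4, 226.8, 406.3]
ee_rot: [-0.668, 0.744, 0.006, -0.005]
contact_force: [-0.4, -0.0, -4.4]
gripper_width: 12.9
```

Call:
{"method": "apply_moves", "body": {"fingers": [1, 1, 1], "dp": [[0, 0, -0.1], [0, 0, -0.1], [0, 0, -0.1]], "yaw": [0, 0, 0]}}

```text
clock: 11.7
position: [493.4, 226.8, 405.9]
ee_rot: [-0.668, 0.744, 0.005, -0.004]
contact_force: [-0.4, -0.6, -0.9]
gripper_width: 13.0
```

```bash
python3 -c "
from h import *
st()"
```

```text
11.7 [493.4 226.8 405.9] jaw 173.8 [-0.0139  0.0022 -0.9999] F [-0.36 -0.55 -0.92] M [-0.07  0.2   0.03] 13.0
```

First contact is at TCP z of about 406 (pin about 252, as measured). I press another millimetre and watch the force and moment.

Call:
{"method": "apply_moves", "body": {"fingers": [1, 1, 1], "dp": [[0, 0, -0.1], [0, 0, -0.1], [0, 0, -0.1]], "yaw": [0, 0, 0]}}

```text
clock: 12.0
position: [493.4, 226.8, 405.7]
ee_rot: [-0.668, 0.744, 0.005, -0.004]
contact_force: [-3.6, -0.7, 3.8]
gripper_width: 13.0
```

```bash
python3 -c "
from h import *
st()"
```

```text
12.0 [493.4 226.8 405.7] jaw 173.81 [-0.0131  0.0025 -0.9999] F [-3.65 -0.73  3.82] M [-0.09  0.94 -0.01] 13.0
```

Fz is up 8 N with almost no Mx, so the load is shared evenly. Fx is -3.6 N, so I ease -1 mm in x while pressing lightly to centre the pins.

Call:
{"method": "apply_moves", "body": {"fingers": [1, 1, 1, 1], "dp": [[-0.05, 0, 0.05], [-0.1, 0, 0], [-0.1, 0, -0.1], [-0.1, 0, -0.1]], "yaw": [0, 0, 0, 0]}}

```text
clock: 12.4
position: [492.7, 226.8, 405.7]
ee_rot: [-0.668, 0.744, 0.005, -0.003]
contact_force: [-0.9, -1.0, 4.1]
gripper_width: 13.1
```

Run:
```python
from h import *
st()
t=cam("top")[0];s=cam("side")[0];cv2.imwrite("pics/t5.png",t);cv2.imwrite("pics/s5.png",s)
f=lambda im,x,y:cv2.convertScaleAbs(cv2.resize(im[y:y+30,x:x+40],None,fx=10,fy=10,interpolation=cv2.INTER_CUBIC),alpha=1.4)
cv2.imwrite("pics/c8.png",np.vstack([np.hstack([f(t,225,235),f(s,213,158)]),np.hstack([f(t,75,222),f(s,200,102)])]))
```

```text
12.4 [492.7 226.8 405.7] jaw 173.83 [-0.0112  0.0029 -0.9999] F [-0.94 -1.04  4.12] M [-0.22  0.22 -0.01] 13.1
```

View pics/c8.png

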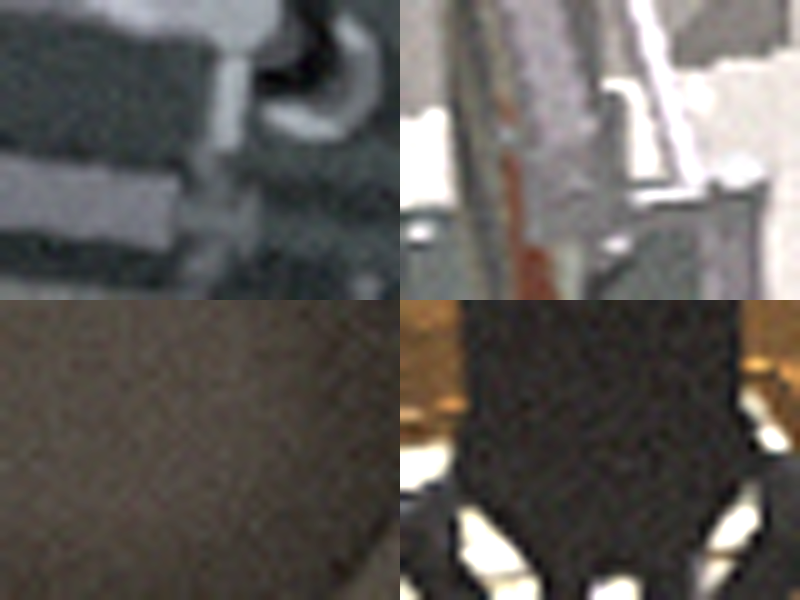

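The right pin is seated between rail and head. Force is +8 N over baseline, with a residual Mx of about -0.06 N m after the Fy lever. One more light press will confirm that both hooks carry it.

Call:
{"method": "apply_moves", "body": {"fingers": [1, 1, 1, 1], "dp": [[0, 0, -0.1], [0, 0, -0.2], [0, 0, -0.2], [0, 0, -0.2]], "yaw": [0, 0, 0, 0]}}

```text
clock: 12.9
position: [492.5, 226.8, 405.6]
ee_rot: [-0.668, 0.744, 0.004, -0.002]
contact_force: [-4.2, -0.6, 10.1]
gripper_width: 13.2
```

```bash
python3 -c "
from h import *
st()"
```

```text
12.9 [492.5 226.8 405.6] jaw 173.86 [-0.0097  0.0034 -0.9999] F [-4.16 -0.56 10.13] M [-0.27  1.2  -0.1 ] 13.2
```

The press reads +14 N over the free weight with the height unchanged. The load is split roughly 54/46 between right and left, so both hooks carry it. I relax, open gently and retreat upward.

Call:
{"method": "apply_moves", "body": {"fingers": [1, 1, 0.9, 0.8, 0.7, 0.6, 0.5, 0.4, 0.4, 0.4], "dp": [[0, 0, 0], [0, 0, 0], [0, 0, 0], [0, 0, 0], [0, 0, 0], [0, 0, 0], [0, 0, 0], [0, 0, 0], [0, 0, 0], [0, 0, 0]], "yaw": [0, 0, 0, 0, 0, 0, 0, 0, 0, 0]}}

```text
clock: 13.9
position: [492.5, 226.8, 405.5]
ee_rot: [-0.668, 0.744, 0.005, -0.002]
contact_force: [0.6, -0.1, -0.0]
gripper_width: 51.1
```

```bash
python3 -c "
from h import *
st()"
```

```text
13.9 [492.5 226.8 405.5] jaw 173.86 [-0.0097  0.0034 -0.9999] F [ 0.57 -0.12 -0.03] M [ 0.   -0.03  0.01] 51.1
```

Released with zero force. Going straight up, then toward -y to clear the views.

Call:
{"method": "apply_moves", "body": {"fingers": [0.4, 0.4, 0.4, 0.4, 0.4, 0.4, 0.4, 0.4, 0.4, 0.4], "dp": [[0, 0, 1], [0, 0, 3], [0, 0, 6], [0, 0, 9], [0, 0, 12], [-1, -4, 13], [-2, -8, 13], [-3, -12.5, 13], [-3, -17, 13], [-3, -21.5, 13]], "yaw": [0, 0, 0, 0, 0, 0, 0, 0, 0, 0]}}

```text
clock: 14.9
position: [461.5, 10.1, 537.0]
ee_rot: [-0.669, 0.744, 0.004, -0.001]
contact_force: [1.9, -0.7, -0.2]
gripper_width: 50.8
```

Call:
{"method": "apply_moves", "body": {"fingers": [0.4, 0.4, 0.4, 0.4, 0.4, 0.4, 0.4, 0.4, 0.4, 0.4], "dp": [[0, -4.5, 0], [0, -9, 0], [0, -13.5, 0], [0, -18, 0], [0, -22.5, 0], [0, -27, 0], [0, -31, 0], [0, -34, 0], [0, -36, 0], [0, -36, 0]], "yaw": [0, 0, 0, 0, 0, 0, 0, 0, 0, 0]}}

```text
clock: 15.9
position: [461.3, -352.1, 536.8]
ee_rot: [-0.667, 0.745, 0.004, -0.002]
contact_force: [0.5, 0.8, 0.0]
gripper_width: 51.1
```

Run:
```python
from h import *
st()
t=cam("top")[0];s=cam("side")[0];cv2.imwrite("pics/t6.png",t);cv2.imwrite("pics/s6.png",s)
g=lambda im,x,y,w,h,W,H:cv2.convertScaleAbs(cv2.resize(im[y:y+h,x:x+w],(W,H),interpolation=cv2.INTER_CUBIC),alpha=1.3)
f=lambda im,x,y:g(im,x,y,40,30,266,200)
A=np.vstack([np.hstack([f(t,75,220),f(t,225,235)]),np.hstack([f(s,200,102),f(s,213,158)])])
B=np.vstack([g(t,60,60,380,240,268,200),g(s,140,60,300,225,268,200)])
cv2.imwrite("pics/c9.png",np.hstack([A,B]))
```

```text
15.9 [ 461.3 -352.1  536.8] jaw 173.73 [-0.0078  0.0038 -1.    ] F [0.46 0.77 0.  ] M [ 0.1  -0.03 -0.04] 51.1
```

View pics/c9.png

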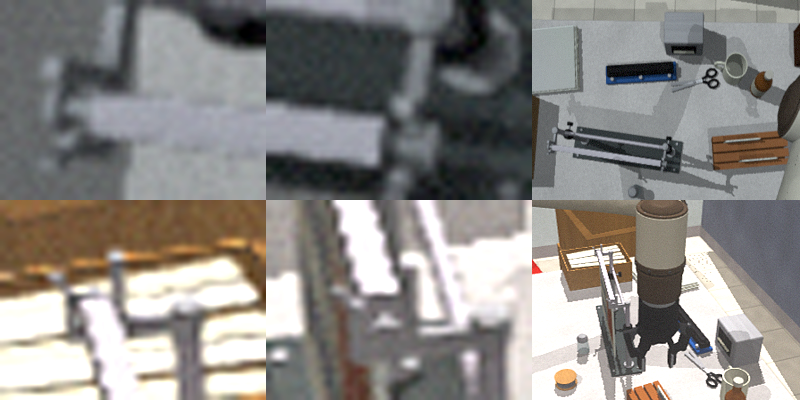

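The frame hangs with its left end between lip and back, and its right pin in its hook. The block, cards, shaker, punch, scissors, mug and bottle are unmoved. One numeric check of the rail ends before handing in.

Run:
```python
from h import *
a=np.load("top.npz");b=np.load("side.npz");k=6.66
q=lambda x,y,ox,oy:(ox+x/k-.45,oy+y/k-.45)
for n,t,s in(("L",q(88,115,75,220),q(95,101,200,102)),("R",q(382-266,140,225,235),q(379-266,292-200,213,158))):
    p,e=tri(ray(a["K"],a["T"],*t),ray(b["K"],b["T"],*s));print(n,"rail top end",p.round(1),round(e,1))
```

```text
L rail top end [505.8 383.3 259.9] 1.2
R rail top end [474.   73.  264.3] 0.6
```

```bash
python3 -c "
from bench import *
print(job_done())"
```

```text
the job is handed in; nothing more can be done
None
```

I lifted the menu frame straight up out of the block and brought it around the front of the stand. I lowered it by feel onto both hooks, pressed lightly, let go and backed the arm away. The job is handed in at about 16 s of the 64 s allowed.

**Press before release:** contact came with the pins about 252 mm above the table, as the cameras predicted. Pressing about 14 N beyond the frame's weight did not move it. The moment showed the load split roughly 54/46 between right and left, so both hooks were carrying it. A sideways force of up to about 4 N showed while pressing. I eased the frame 1 mm back in x, but the force returned on the final press and was gone once I let go.

**After release:** the force on the gripper fell to zero. The pictures show the frame hanging with both ends down in their hooks, and none of the bystanders appears to have moved.

**Pin heights:** from the rail ends, the pins sit at about 249 mm on the left and 253 mm on the right. The expected seats were about 251.5 and 254 mm, which agrees within the 2–3 mm measuring error, with the left side lower as the hooks are. The arm hid the left hook while I was lowering, so I could only check that side by feel until I had moved away.

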